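Turn the warming plate's dial one click to low

TASK

Warm the brioche bun: rest a fingertip on the flat top of the dial in front of the half of the warming plate that the bun stands on, and turn that dial clockwise just one click, from off to low (orange dot), so that it sits in the low notch. Do not turn it past low or turn the dial in front of the jam jar, do not press hard, and leave the bun, the jar and the muffin standing where they are.

Things in the scene. Friction and masses are not known exactly. Their poses are not given: they have to be found in the camera images.
- warmer: two-zone warming plate, grey and aluminium, fixed, 240 (x) x 340 (y) x 30 mm; origin: centre of its underside, on the sideboard; x to its back, y to its left, z up; yaw within 0.2 rad of the robot's axes. At the back two round black zones, 116 mm across, 32 mm high, centres at x = 52, y = +85 (left) and -85 mm (right). In front of each, at x = -65 mm and the same y, lies its dial
- dial_left_top (a point): centre of the top of the left dial, 40 mm above the sideboard. The dial is a black disc 84 mm across with knurled rim, lying flat, turning about the vertical through this point; its top stands 7 mm above the steel collar round it (92 mm across). The whole top is one flat face that grips well; flutes and white pointer line on it are not felt. Other behaviour: see the right dial, which is alike
- dial_right_top (a point): centre of the top of the right dial, 40 mm above the sideboard; both dials are alike. They are sprung: pressed down anywhere, a dial sinks up to 5 mm, with about 1 N at first and 2 N more per mm, and rises again when let go; it turns just as well pressed down. With 5 to 8 N of press half way out from the centre, a fingertip moved round the axis turns it by friction without slipping
- dial_left (a joint): angle of the left dial, rad, growing clockwise seen from above. Notches at 0 (off: white pointer line at the white dot, 45 degrees left of straight back), 0.785 (low: orange dot, straight back) and 1.571 (high: red dot, 45 degrees right of it); stops just beyond the ends. Starts in or near the off notch
- dial_right (a joint): angle of the right dial, same values as the left. Detent of both: up to about 0.05 N m against turning as far as half way between two notches, then it helps on into the next one; let go within about 0.25 rad of a notch, the dial springs into it
- bun: loose golden brioche bun, 67 x 66 x 49 mm high, standing on one of the two zones (which one changes); origin at the centre of its underside. The dial in front of its zone is the one to turn
- jar: loose jam jar with a dark blue lid, 60 mm across, 70 mm high, standing on the other zone; origin at the centre of its underside
- muffin: loose chocolate muffin in a pale paper case, about 80 mm across and 59 mm high, standing on the sideboard to the right of the warming plate; origin at the centre of its underside; not needed
Things that resemble listed ones, but are neither listed nor needed, are in the scene too. What is meant by the bun is not green, purple or turquoise, and is the larger of those in its own colour.

How it is judged:
By the outcome, as a careful person would: the job done as asked, in the order asked, and still so for the second after the job is handed in, with the robot touching nothing.
It also fails if it takes over 38 s, if anything falls off the work surface, if the arm or the gripper's body presses on something with over 40 N, if the wrist force passes 120 N, or if a joint passes its speed limit or range.

ROBOT

A 6-joint arm with a two-finger parallel gripper is mounted at the origin on a cart in front of the work surface, level with it; the furniture and walls round the work are solid. World frame = base frame: x ahead of the robot, y to its left, z up, the work surface at z = 0. Lengths are in mm, angles in rad, forces in N, time in s.
With the tool pointing down it reaches from about 350 to 775 mm from the base axis. Payload 7.3 kg.
Tool frame: the origin (TCP) lies at the very end of the fingers, on their centre line; the grasp point (between the pads) lies 19 mm behind it; z points along the fingers, y is the line along which they close (so a half turn about z gives the same grasp; the last joint's range is limited). The gripper opens to 92 mm and grips with 3 to 60 N. Pads are 19 mm wide; open, the fingers measure 130 mm over their backs; the gripper's body (75 mm by 190 mm) begins 47 mm behind the grasp point.
Start: joints at [1.173, 0.342, 1.524, -0, 1.275, -0.146], TCP at [130.786, 508.468, 226.741] pointing down, gripper open.
Joint ranges: [-2.53, 2.53], [-0.77, 2.02], [0.04, 2.7], [-1, 4.14], [0.28, 2.66], [-3.11, 3.11]. Speed limits (rad/s): [2.57, 2.57, 3.14, 3.14, 3.14, 3.14].

INTERFACE

Orientations are given as [roll, pitch, yaw] about the fixed x, y, z axes, in that order (R = Rz(yaw) Ry(pitch) Rx(roll)).
In Python, from plant import bot gives the robot as it stands.
- The arm moves only by the tool apply_moves, never from a script. Its argument "motion" is text: rows parted by semicolons, each of 4 numbers parted by spaces: the shift along the tool's x, y, z in m, then the turn about the tool's z in degrees. A call has 1 to 8 rows; each row shifts and turns the commanded pose from where the row before left it, along the tool's axes as they then stand; what a row does not reach is not made up. A row lasts 1/8 s, in which the tool goes at most 62.5 mm and 10.7 degrees, less where a joint would pass 70% of its speed; a pose out of reach is approached as far as the arm can. A call with a gripper value outside its range is refused whole. "fingers" is the opening, from -1 (shut) to 1 (fully open), set as the call begins (left out, the last holds). The fingers move at their own pace and stop on an object; the grip force is fixed at half the most. Time passes only in rows, so rows that do not move let the fingers close. It gives the time, the measured TCP pose, the force, the opening and the grip force at its end, in the units of the state.
- bot.get_obs(): the state, without advancing time (a new reading comes with each control period).
- bot.capture(name): name is "scene" or "top" or "wrist"; returns a dict with "img" (384x512x3 uint8, blue, green, red), "range_z" (384x512 float32, mm along the optical axis (not along the pixel's ray), 0 where there is no reading), "fx", "fy", "cx", "cy" (pixels), "world_from_camera" (4x4, takes a point from camera to world coordinates); the wrist camera has in their place "mount" (4x4, takes a point from camera to tool coordinates, whose origin is the TCP and whose axes are the flange's). Camera axes: x right, y down, z forward; pixel columns grow to the right and rows downward; lengths in mm; the calibration is good to about 2 mm. A picture is of the moment at which its call begins: read the wrist's pose just before it.
- bot.close_job(): hands the job in; it is judged then, once.
Trained networks look in a picture, given as the dict that the camera call returned (one of the last four; its "shot" number tells which), for a name from the list of things; names that differ only in an ending like _2 or _b are one class to them, and where a whole thing is asked for, a point or a joint stands for the part that bears it (a point fixed in the world has none). Each returns a list of dicts, best first, with "p" (0 to 1); they miss things now and then, are a little off and sometimes report something else, mostly with a low value. They report only what shows in the picture. A call takes as long as a camera call. They do not tell look-alikes from the thing itself.
- bot.cut_out(picture, thing): "pixels" (384x512 bool, what is visible of it) and "point" ([column, row] in pixels, amid what is visible of it).
The state is a dict: "time": time; "joint_positions": joint angles; "dq": joint speeds; "tau": joint torques, N m; "tool_pos": TCP position; "tcp_rot": TCP orientation; "contact_force": force on the tool from outside, world axes, zero at the start; "moment": the same for the moment, N m; "grip_width": finger opening in mm; "finger_force": force on a finger pad.
Only numpy, scipy, OpenCV 4.12 (cv2) and the standard library are available. Lean on these libraries where they do the work, as an engineer would, in place of code of your own. Each camera call takes 0.05 s, during which the arm holds its last target. There are 200 camera calls.

## Working session

There is one attempt and no reset: what is moved stays moved. The work goes in short steps, Python scripts to look and compute and a tool call to move; the robot and the scene stay as the last step left them, time stands still between calls to the robot, and variables do not carry over. Pictures are saved under pics/ and viewed, at most 10 in all, crops included, and the job is handed in when it is done.

Besides the shell and the picture viewer there is one more tool, called after "Emit:" as name(argument=value, ...) on one line, values as JSON. apply_moves: Moves the arm, as the interface text tells. Its arguments: {"type":"object","properties":{"motion":{"type":"string"},"fingers":{"type":"number"}},"required":["motion"]}

```bash
mkdir -p pics; cat > h.py <<'E'
import numpy as np, cv2
from plant import bot
def pts(p,mask):
    v,u=np.nonzero(mask&(p["range_z"]>0)); z=p["range_z"][v,u]
    c=np.stack([(u-p["cx"])/p["fx"]*z,(v-p["cy"])/p["fy"]*z,z,np.ones_like(z)])
    return (np.asarray(p["world_from_camera"])@c)[:3].T
E
python3 - <<'E'
from h import *
o=bot.get_obs(); print(o["time"],o["tool_pos"],o["tcp_rot"],o["grip_width"])
p=bot.capture("top"); s=bot.capture("scene")
cv2.imwrite("pics/a.png",p["img"]);cv2.imwrite("pics/b.png",s["img"])
for n in ["bun","jar","muffin","warmer","dial_left","dial_right"]:
  for k,q in (("top",p),("scene",s)):
    for d in bot.cut_out(q,n)[:3]:
        P=pts(q,d["pixels"]); 
        print(n,k,round(d["p"],2),np.round(d["point"]),d["pixels"].sum(),np.median(P,0).round() if len(P) else None, P.min(0).round() if len(P) else '',P.max(0).round() if len(P) else '')
E
```

```text
0.0 [130.59891713 508.06855242 226.03516711] [-3.14003695e+00 -2.22851302e-04  2.88985164e+00] 91.94197632670893
bun top 0.67 [311. 253.] 439 [448. -79.  44.] [ 416. -116.   -3.] [478. -48.  52.]
bun top 0.63 [266. 144.] 209 [761.  57.  32.] [741.  34.  10.] [784.  80.  40.]
bun top 0.59 [248. 199.] 393 [600. 107.  76.] [572.  78.  66.] [628. 139.  84.]
bun scene 0.9 [240. 186.] 535 [595.  87.  70.] [569.  69.  30.] [663. 217.  83.]
bun scene 0.77 [304. 196.] 275 [758.  43.  28.] [742.  29.  -1.] [799. 123.  40.]
bun scene 0.76 [248. 239.] 327 [541. -68.  28.] [524. -81.  -2.] [566.   3.  37.]
jar top 0.86 [190. 193.] 463 [615. 262. 100.] [588. 238.  28.] [645. 314. 106.]
jar scene 0.88 [220. 154.] 568 [611. 246.  78.] [587. 232.  28.] [686. 341. 106.]
muffin top 0.71 [220. 216.] 8611 [547. 186.  30.] [433.  14.  -2.] [688. 368.  70.]
muffin top 0.66 [356. 183.] 596 [ 646. -194.   48.] [ 610. -238.   -5.] [ 692. -158.   60.]
muffin scene 0.73 [316. 254.] 982 [ 637. -213.   46.] [ 610. -237.   -2.] [ 728. -116.   60.]
warmer top 0.96 [218. 215.] 8720 [548. 187.  30.] [430.  14.  -4.] [692. 366.  49.]
warmer top 0.22 [188. 236.] 631 [501. 276.  40.] [464. 236.  33.] [541. 317.  46.]
warmer scene 0.63 [206. 198.] 5289 [532. 120.  31.] [429.   8.  -3.] [714. 424.  81.]
dial_left top 0.86 [189. 233.] 678 [502. 277.  40.] [461. 236.  29.] [544. 317.  46.]
dial_left top 0.63 [357. 183.] 534 [ 646. -194.   49.] [ 610. -232.    2.] [ 682. -161.   60.]
dial_left scene 0.61 [184. 171.] 394 [501. 270.  40.] [460. 232.  28.] [551. 324.  45.]
dial_left scene 0.51 [180. 174.] 381 [502. 272.  40.] [460. 232.  30.] [546. 342.  45.]
dial_right top 0.57 [247. 239.] 694 [488. 109.  40.] [448.  68.  30.] [528. 151.  49.]
dial_right scene 0.66 [197. 205.] 531 [487. 101.  41.] [447.  61.  29.] [531. 166.  45.]
dial_right scene 0.63 [201. 202.] 500 [489.  99.  41.] [447.  61.  30.] [533. 159.  45.]
```

View pics/a.png

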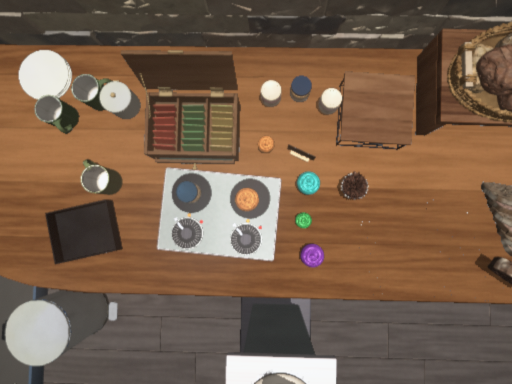

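View pics/b.png

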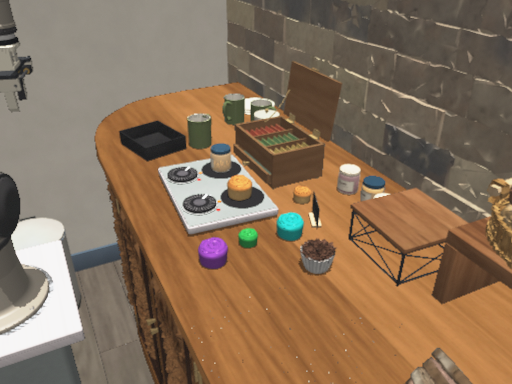

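The top view shows the golden bun (248,199) on the right zone and the jar (190,193) on the left zone. The dial to turn is therefore the right one, at (246,239), about world (488,109). The orange look-alike at (266,144) is smaller. I'll move over with the fingers shut.

Emit:
apply_moves(motion="-0.0267 -0.0194 0 0;-0.0267 -0.0194 0 0;-0.0267 -0.0194 0 0;-0.0267 -0.0194 0 0;-0.0267 -0.0194 0 0;-0.0267 -0.0194 0 0;-0.0267 -0.0194 0 0;-0.0267 -0.0194 0 0", fingers=-1)

```text
time: 1.7
tool_pos: [299.6, 304.1, 226.9]
tcp_rot: [3.141, 0.0, 2.89]
contact_force: [0.6, 0.1, 0.5]
grip_width: 16.8
finger_force: 0.0
```

Emit:
apply_moves(motion="-0.0267 -0.0194 0 0;-0.0267 -0.0194 0 0;-0.0267 -0.0194 0 0;-0.0267 -0.0194 0 0;-0.0267 -0.0194 0 0;-0.0267 -0.0194 0 0;-0.0267 -0.0194 0 0;-0.0267 -0.0194 0 0")

```text
time: 2.7
tool_pos: [467.8, 100.5, 226.8]
tcp_rot: [3.141, 0.0, 2.89]
contact_force: [0.1, -0.1, 0.3]
grip_width: 0.3
finger_force: 0.0
```

Emit:
apply_moves(motion="0 0 0.015 -9.2;0 0 0.015 -9.2;0 0 0.015 -9.2;0 0 0.015 -9.1;0 0 0 0;0 0 0 0")

```text
time: 3.45
tool_pos: [467.5, 101.5, 167.3]
tcp_rot: [-3.141, 0.001, -2.756]
contact_force: [-0.2, -0.7, 0.5]
grip_width: 0.3
finger_force: 0.0
```

```bash
cat > dial.py <<'E'
from h import *
import sys
o=bot.get_obs(); print(o["time"],o["tool_pos"].round(1) if hasattr(o["tool_pos"],'round') else o["tool_pos"],o["tcp_rot"],o["contact_force"],o["grip_width"])
from scipy.spatial.transform import Rotation as R
w=bot.capture("wrist"); T=np.eye(4);T[:3,:3]=R.from_euler("xyz",o["tcp_rot"]).as_matrix();T[:3,3]=o["tool_pos"]
w["world_from_camera"]=T@np.asarray(w["mount"])
cv2.imwrite(f"pics/{sys.argv[1]}.png",w["img"])
p=bot.capture("top")
for k,q in (("w",w),("t",p)):
  for d in bot.cut_out(q,"dial_right")[:3]:
    P=pts(q,d["pixels"]); P=P[(P[:,2]>36)&(P[:,2]<44)]
    if len(P)<50: continue
    (c,r)=cv2.minEnclosingCircle(P[:,:2].astype(np.float32))
    print(k,round(d["p"],2),d["point"],len(P),P.mean(0).round(1),np.round(c,1),round(r,1))
E
python3 dial.py c
```

```text
3.45 [467.5 101.5 167.3] [-3.14141184e+00  8.46532713e-04 -2.75583522e+00] [-0.17889562 -0.72939875  0.50473838] 0.305370687899478
w 0.91 [254.0, 195.6] 6056 [484.2 104.7  39.3] [489.5 106.7] 43.0
t 0.52 [242.7, 231.0] 252 [509.6 115.8  39.8] [498.8 112.4] 39.9
```

View pics/c.png

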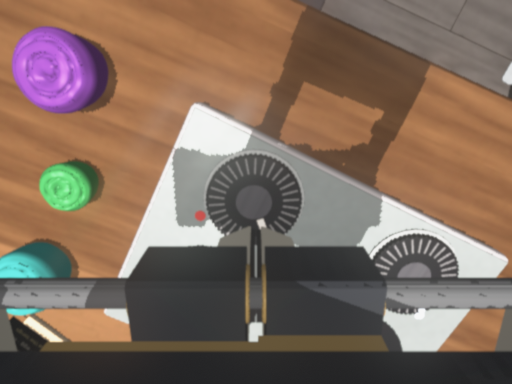

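The wrist view shows the dial at (254,200) and its pointer line beside the finger at (262,225). The centre estimates agree at about (488.5,108.5), and the top height matches 40 mm. Next I'll descend 22 mm out on the front side.

Emit:
apply_moves(motion="0 -0.0014 0.03 0;0 0 0.03 0;0 0 0.03 0;0 0 0.02 0;0 0 0.012 0;0 0 0 0;0 0 0 0")

```text
time: 4.53
tool_pos: [468.4, 100.2, 45.5]
tcp_rot: [-3.141, 0.001, -2.753]
contact_force: [0.6, -0.3, 0.3]
grip_width: 0.3
finger_force: 0.0
```

Emit:
apply_moves(motion="0 0 0.002 0;0 0 0.001 0;0 0 0.001 0;0 0 0.001 0;0 0 0 0;0 0 0 0")

```text
time: 5.28
tool_pos: [467.8, 100.2, 39.8]
tcp_rot: [-3.142, 0.0, -2.753]
contact_force: [-0.3, -1.3, 2.3]
grip_width: 0.8
finger_force: 1.0
```

Contact. I'll press on a little further, to about 6 N.

Emit:
apply_moves(motion="0 0 0.001 0;0 0 0.001 0;0 0 0 0;0 0 0 0")

```text
time: 5.78
tool_pos: [467.8, 100.1, 37.9]
tcp_rot: [-3.142, 0.0, -2.753]
contact_force: [-0.4, -0.9, 6.5]
grip_width: 0.3
finger_force: 2.8
```

Emit:
apply_moves(motion="-0.0001 0.0019 0 5;-0.0001 0.0019 0 5;-0.0001 0.0019 0 5;-0.0001 0.0019 0 5;0 0 0 0")

```text
time: 6.4
tool_pos: [466.4, 107.5, 38.0]
tcp_rot: [-3.141, 0.001, -3.103]
contact_force: [-0.5, -1.6, 5.3]
grip_width: 0.5
finger_force: 2.8
```

Emit:
apply_moves(motion="-0.0001 0.0019 0 5;-0.0001 0.0019 0 5;-0.0001 0.0019 0 5;-0.0001 0.0019 0 5;-0.0001 0.0019 0 5;0 0 0 0;0 0 0 0")

```text
time: 7.28
tool_pos: [468.2, 117.0, 38.0]
tcp_rot: [3.141, 0.001, 2.745]
contact_force: [-1.2, 1.0, 6.2]
grip_width: 0.3
finger_force: 2.8
```

The tangential force reversed, so the detent passed half way. I'll lift straight up, back off and look.

Emit:
apply_moves(motion="0 0 -0.003 0;0 0 -0.01 0;0 0 -0.03 0;0 0 -0.05 0;0.03 0 -0.05 0;0.05 0 -0.03 0;0.03 0 0 0;0 0 0 0")

```text
time: 8.28
tool_pos: [364.9, 159.8, 211.6]
tcp_rot: [3.141, 0.001, 2.747]
contact_force: [0.3, -0.1, 0.1]
grip_width: 0.2
finger_force: 0.0
```

```bash
python3 - <<'E'
from h import *
o=bot.get_obs();print(o["time"],o["tool_pos"],o["contact_force"])
w=bot.capture("wrist")["img"];t=bot.capture("top")["img"];s=bot.capture("scene")["img"]
a=cv2.resize(cv2.imread("pics/a.png")[160:265,155:285],None,fx=3,fy=3,interpolation=2)
b=cv2.resize(t[160:265,155:285],None,fx=3,fy=3,interpolation=2)
c=cv2.resize(s[135:245,140:285],None,fx=2.6,fy=2.6,interpolation=2)
m=np.zeros((600,784,3),np.uint8)
m[:315,:390]=a;m[:315,392:782]=b;m[315:315+min(285,c.shape[0]),:c.shape[1]]=c[:285]
m[315:600,392:772]=cv2.resize(w,(380,285))
cv2.imwrite("pics/d.png",m)
E
```

```text
8.275 [364.9324265  159.81984525 211.56982798] [ 0.32216025 -0.10171949  0.05182239]
```

View pics/d.png

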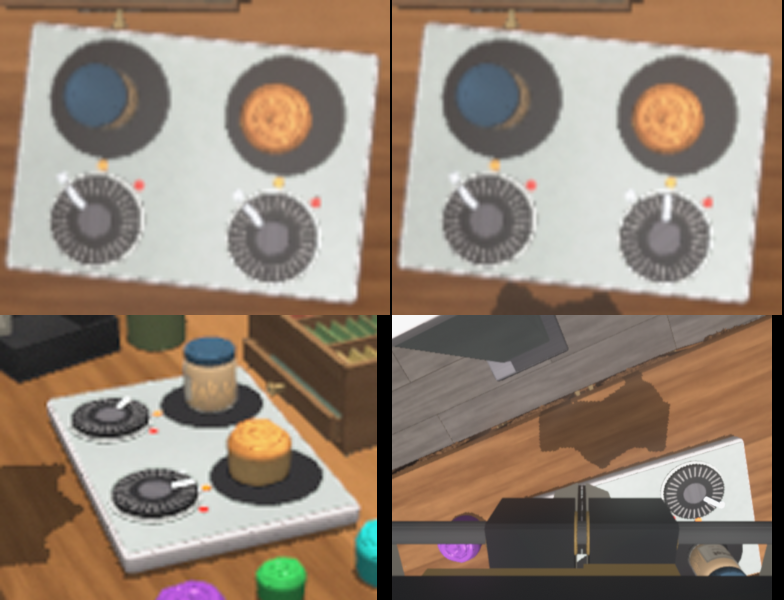

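The right dial's pointer (668,205) now lines up with the orange dot (671,183). The left dial still points at its white dot, and the bun and jar haven't moved. I'm handing it in.

```bash
python3 -c "
from plant import bot
print(bot.close_job())"
```

```text
the job is handed in; nothing more can be done
None
```

I turned the right dial, in front of the bun, one click clockwise to low (orange dot) with about 6 N of press, then lifted the arm clear and handed the job in; the last pictures show the left dial still at off and the bun and jar in place, and the arm went nowhere near the muffin.

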